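Hang the scoop bin on the slat rack

ROBOT

A 6-joint arm with a two-finger parallel gripper is mounted at the origin on the work surface. World frame = base frame: x ahead of the robot, y to its left, z up, the work surface at z = 0. Lengths are in mm, angles in rad, forces in N, time in s.
With the tool pointing down it reaches from about 350 to 950 mm from the base axis. Payload 17.4 kg.
Tool frame: the origin (TCP) lies midway between the tips of the shut fingers; the grasp point (between the pads) lies 19 mm behind it; z points along the fingers, y is the line along which they close (so a half turn about z gives the same grasp; the last joint's range is limited). The gripper opens to 93 mm and grips with 3 to 60 N. Pads are 15 mm wide; open, the fingers measure 128 mm over their backs; the gripper's body (75 mm by 188 mm) begins 65 mm behind the grasp point.
Start: joints at [1.163, 0.116, 1.442, -0, 1.584, -0.038], TCP at [243.973, 629.372, 218.646] pointing down, gripper open.
Joint ranges: [-2.83, 2.83], [-0.83, 2.19], [0.07, 2.5], [-1.14, 4.28], [0.01, 3], [-2.97, 2.97]. Speed limits (rad/s): [1.89, 1.89, 2.22, 3.14, 3.14, 3.14].

INTERFACE

Orientations are given as a unit quaternion [x, y, z, w].
In Python, from plant import manip, vision gives the robot as it stands.
- The arm moves only by the tool move_arm, never from a script. Its argument "moves" is one flat list of numbers, 7 for each row, row after row: the turn, a rotation vector about the tool's x, y, z in degrees, then the shift along the tool's x, y, z in mm, then the closure, from -1 (fully open) to 1 (shut). In form: [rx, ry, rz, tx, ty, tz, gripper, rx, ry, rz, tx, ty, tz, gripper, ...]. A call has 1 to 5 rows; each row is the pose to reach, as a shift and turn from the pose commanded when the call began, along the tool's axes at that moment; what a row does not reach only later rows make up. A row lasts 1/12 s, in which the tool goes at most 41.7 mm and 7.16 degrees, less where a joint would pass 70% of its speed; a pose out of reach is approached as far as the arm can. A call with a gripper value outside its range is refused whole. The fingers move at their own pace and stop on an object; the grip force is fixed at half the most. Time passes only in rows, so rows that repeat a pose let the fingers close. It gives the time, the measured TCP pose, the force, the opening and the grip force at its end, in the units of the state.
- manip.sense(): the state, without advancing time (a new reading comes with each control period).
- vision.snapshot(name): name is "scene" or "top" or "wrist"; returns the picture (400x640x3 uint8, blue, green, red); there is no depth.
- vision.camera_params(name): a dict with "mtx" (3x3 intrinsics, pixels), "D" ([k1, k2, p1, p2, k3] as OpenCV has them; the pictures are not rectified), "extrinsics" (4x4, takes a point from camera to world coordinates). Camera axes: x right, y up, looking along -z (the intrinsics and any distortion apply to the point x, -y, -z); pixel columns grow to the right and rows downward; lengths in mm; the calibration is good to about 2 mm. A picture is of the moment at which its call begins: read the wrist's pose just before it. camera_params takes no time and is no camera call; for the wrist camera it gives the pose at the moment of the call.
- manip.hand_in(): hands the job in; it is judged then, once.
The state is a dict: "t": time; "q": joint angles; "joint_vel": joint speeds; "tau": joint torques, N m; "ee_pos": TCP position; "orientation": TCP orientation; "wrist_force": force on the tool from outside, world axes, zero at the start; "ft_torque": the same for the moment, N m; "gripper_width": finger opening in mm; "finger_force": force on a finger pad.
Only numpy, scipy, OpenCV 4.12 (cv2) and the standard library are available. Lean on these libraries where they do the work, as an engineer would, in place of code of your own. Each camera call takes 0.05 s, during which the arm holds its last target. There are 200 camera calls.

TASK

Pick up the green scoop bin from the counter and hang it on the wooden slat rack, centred under the yellow label clip: tip its nose up, hook the lip at its back into the rack's upper groove, then rotate it down until it hangs level, lip fully behind the top slat and back flush against the slats below. Leave the jars, mug and other things on the counter where they are.

Things in the scene. Friction and masses are not known exactly. Their poses are not given: they have to be found in the camera images.
- bin: Green open-topped narrow metal bin, 120 mm long (x), 50 wide (y), 0.25 kg, upright on the counter. Origin: under the middle of its underside; +x towards its nose, z up. Side walls 55 mm high, outer faces at y = -25 and +25 mm, can be gripped across from above. Back plate 68 mm high, its flat rear face at x = -60 mm, with a tab and lip on top (see hang, lip_tip).
- hang (a point): Corner under the bin's tab in the plane of the back plate's rear face: x -60, y 0, z 65 mm in the bin's frame. The tab, 3 mm thick, runs 6 mm back from here. Hung, the tab rests on the middle slat's top edge: hang is 0 to 5 mm out from the rack's face, 125 mm up, bin axes parallel to the rack's, nose away from the rack, sagging about 3 degrees from play.
- lip_tip (a point): Middle of the top edge of the bin's lip: x -80, y 0, z 98 mm in the bin's frame. The lip is a flat strip 3 mm thick, as wide as the bin, that rises from the tab's rear end leaning 20 degrees backwards, to 34 mm above the tab's underside. Hung, it stands behind the top slat.
- rack: Wooden slat rack fixed on the counter, 430 mm wide (y), 174 high. Origin: on the counter below the middle of its front face, the plane x = 0, which looks along +x, away from the robot (give or take its yaw); z up. Three slats 10 mm thick (x -10 to 0), 400 long: z 0 to 29, 53 to 125 and 149 to 169 mm. Behind them a hollow 32 mm deep, then a back board.
- groove (a point): Middle of the lower edge of the upper groove's mouth, in the rack's face, 125 mm up; the mouth is 24 mm high. The lip enters only nose-up by 15 degrees or more. A way with 2 to 3 mm to spare, hang's (mm out from groove, mm above it, nose-up degrees): (50,-2,27) (20,-2,27) (13,4,27) (9,5,18) (4,5,12) (3,3,6) (2,1,0).
- tag: Blank yellow plastic label clip, 60 mm wide (y), fixed over the top slat above the free place, in the left or right half of the rack; juts 3 mm in front of and above the top slat. Origin: on the counter in the rack's face plane, below the clip's middle; axes parallel to the rack's. The bin is to hang centred under it.
- hung_bin: White bin of the same shape, already hung and fixed in the upper groove in the other half of the rack, 170 mm from the clip. Origin: on the counter in the rack's face plane, below its back plate.
- jar_a: Clear glass jar with wooden lid, 100 mm across, 130 mm high. Origin: centre of its underside. Leave alone.
- jar_b: Amber glass jar with wooden lid, 100 mm across, 130 mm high. Origin: centre of its underside. Leave alone.
- can: Metal can with paper label, 70 mm across, 100 mm high. Origin: centre of its underside. Leave alone.
- mug: Blue mug, 80 mm across, 90 mm high. Origin: centre of its underside. Leave alone.
- bowl: Terracotta bowl, 120 mm across, 45 mm high. Origin: centre of its underside. Leave alone.
- spoon: Light wooden spoon, 200 mm long, lying flat along its x. Leave alone.
Not all that is in view belongs to the job. What is shaped like the bin but blue or red is not meant.

How it is judged:
By the outcome, as a careful person would: the job done as asked, in the order asked, and still so for the second after the job is handed in, with the robot touching nothing.
It also fails if it takes over 48 s, if anything falls off the work surface, if the arm or the gripper's body presses on something with over 40 N, if the wrist force passes 120 N, or if a joint passes its speed limit or range.

## Working session

There is one attempt and no reset: what is moved stays moved. The work goes in short steps, Python scripts to look and compute and a tool call to move; the robot and the scene stay as the last step left them, time stands still between calls to the robot, and variables do not carry over. Pictures are saved under pics/ and viewed, at most 10 in all, crops included, and the job is handed in when it is done.

Besides the shell and the picture viewer there is one more tool, called as a command line: name --argument value ..., lists and objects as JSON in quotes. move_arm: Moves the arm, as the interface text tells. Its arguments: {"type":"object","properties":{"moves":{"type":"array"}},"required":["moves"]}

```bash
mkdir -p pics; ls; python3 - <<'E'
from plant import manip, vision
import cv2, numpy as np
s=manip.sense(); print({k:np.round(v,3).tolist() for k,v in s.items()})
for n in ("scene","top"):
    p=vision.camera_params(n); print(n,np.round(p["mtx"],1).tolist(),p["D"],np.round(p["extrinsics"],3).tolist())
    cv2.imwrite(f"pics/{n}0.png",vision.snapshot(n))
E
```

```text
pics
{'t': 0.0, 'q': [1.163, 0.117, 1.442, -0.0, 1.584, -0.038], 'joint_vel': [-0.001, -0.001, 0.001, -0.0, -0.0, -0.0], 'tau': [-0.002, -72.132, -62.257, 0.078, 0.024, -0.0], 'ee_pos': [243.888, 629.184, 217.883], 'orientation': [0.184, 0.983, -0.001, -0.0], 'wrist_force': [-0.748, -0.651, -0.137], 'ft_torque': [0.009, 0.009, -0.013], 'finger_force': 0.0, 'gripper_width': 93.293}
scene [[361.8, 0.0, 319.9], [0.0, 361.8, 199.8], [0.0, 0.0, 1.0]] [-0.03218111  0.          0.          0.          0.        ] [[0.546, -0.592, 0.592, 1305.925], [0.838, 0.38, -0.392, -504.147], [0.007, 0.71, 0.704, 1061.85], [0.0, 0.0, 0.0, 1.0]]
top [[395.2, 0.0, 311.0], [0.0, 395.2, 203.4], [0.0, 0.0, 1.0]] [0.02592577 0.         0.         0.         0.        ] [[0.002, 0.982, -0.189, 233.322], [-1.0, 0.006, 0.017, 9.814], [0.018, 0.189, 0.982, 1525.035], [0.0, 0.0, 0.0, 1.0]]
```

View pics/scene0.png

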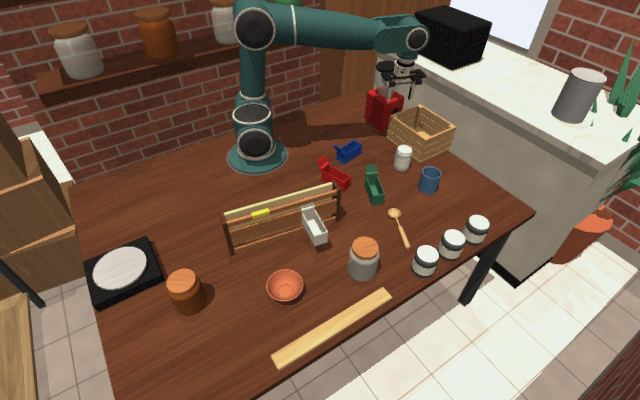

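View pics/top0.png

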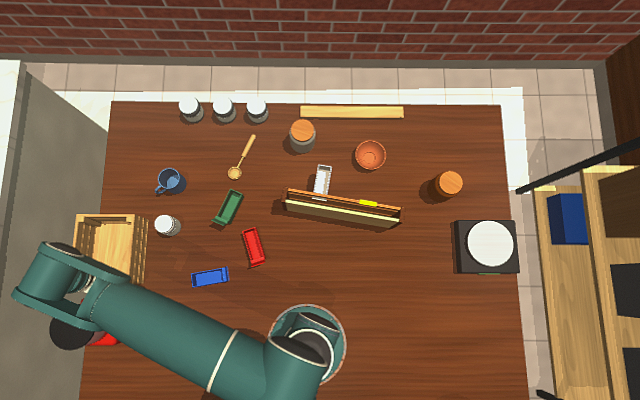

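The scene view shows the green bin at (374,186), nose toward (377,200). The red bin is at (335,175), the blue one at (348,152), the yellow clip at (260,213) and the white hung bin at (314,225). In the top view, green is at (229,207), red at (253,247), blue at (210,277), the clip at (368,203) and the rack runs from (283,200) to (400,215).

Candidates for the bin: green (229,207), red (253,247), blue (210,277) and the hung white one (322,180). By the description I choose green. I'll check it in a crop.

```bash
cat > h.py <<'E'
from plant import manip, vision
import cv2, numpy as np
from scipy.spatial.transform import Rotation as R
def ray(p,uv):
    x,y=cv2.undistortPoints(np.array([[uv]],float),p["mtx"],np.array(p["D"],float))[0,0]
    E=np.array(p["extrinsics"]); d=E[:3,:3]@[x,-y,-1]; return E[:3,3],d/np.linalg.norm(d)
def plane(p,uv,z):
    o,d=ray(p,uv); return o+d*(z-o[2])/d[2]
def proj(p,X):
    E=np.array(p["extrinsics"]); c=(np.atleast_2d(X)-E[:3,3])@E[:3,:3]
    c=c*[1,-1,-1]; return cv2.projectPoints(c,np.zeros(3),np.zeros(3),p["mtx"],np.array(p["D"],float))[0][:,0]
def tri(rays):
    A=0;b=0
    for o,d in rays:
        M=np.eye(3)-np.outer(d,d); A=A+M; b=b+M@o
    return np.linalg.solve(A,b)
def blob(im,lo,hi):
    m=cv2.inRange(cv2.cvtColor(im,cv2.COLOR_BGR2HSV),lo,hi)
    n,l,s,c=cv2.connectedComponentsWithStats(m); return m,l,s,c
def tool():
    s=manip.sense(); return np.array(s["ee_pos"]),R.from_quat(s["orientation"])
def delta(Rm,pos):
    p,r=tool(); rv=(r.inv()*Rm).as_rotvec(degrees=True); return np.round(rv,2),np.round(r.inv().apply(np.array(pos)-p),1)
E
python3 - <<'E'
from h import *
P={n:vision.camera_params(n) for n in("scene","top")}
I={n:cv2.imread(f"pics/{n}0.png") for n in P}
for name,lo,hi in(("green",(60,80,30),(90,255,255)),("yellow",(24,170,150),(34,255,255))):
    for n in P:
        m,l,s,c=blob(I[n],lo,hi)
        for i in range(1,len(s)):
            if s[i,4]>15: print(name,n,s[i],c[i].round(1), [plane(P[n],c[i],z).round() for z in (40,170)])
pw=vision.camera_params("wrist"); print(np.round(pw["mtx"],1).tolist(),pw["D"])
p,r=tool(); E=np.array(pw["extrinsics"]); print("cam in tool",(r.inv().apply(E[:3,3]-p)).round(1),(r.inv().as_matrix()@E[:3,:3]).round(3).tolist())
a=cv2.resize(I["scene"][150:260,200:420],(800,400),interpolation=cv2.INTER_CUBIC)
cv2.imwrite("pics/crop1.png",a)
E
```

```text
green scene [ 234    0  196   59 4923] [336.3  26.4] [array([-1112.,  1234.,    40.]), array([-804., 1013.,  170.])]
green scene [ 609   41   31   76 1002] [625.3  89.7] [array([ 653., 2153.,   40.]), array([ 736., 1815.,  170.])]
green scene [240  46  25  51 920] [251.2  71.8] [array([-743.,  324.,   40.]), array([-482.,  219.,  170.])]
green scene [235  94  13  14  79] [239.1 100.7] [array([-453.,  114.,   40.]), array([-229.,   35.,  170.])]
green scene [257  96  12  10  46] [264.3 101. ] [array([-373.,  230.,   40.]), array([-160.,  137.,  170.])]
green scene [592 100   5  12  31] [594.1 107.4] [array([ 660., 1765.,   40.]), array([ 742., 1476.,  170.])]
green scene [256 119  17  16  75] [266. 125.] [array([-154.,  129.,   40.]), array([ 32.,  48., 170.])]
green scene [234 122  18  12  78] [239.3 126.5] [array([-214.,    9.,   40.]), array([-21., -56., 170.])]
green scene [622 130  10  11  38] [626.4 136.5] [array([ 904., 1624.,   40.]), array([ 955., 1353.,  170.])]
green scene [618 143  22  48 441] [632.7 171.4] [array([1057., 1354.,   40.]), array([1089., 1118.,  170.])]
green
[... 964 characters left out ...]
 -26., -111.,   40.]), array([  -3., -101.,  170.])]
green top [ 210  333  116   67 5009] [264.2 374.4] [array([-93., 147.,  40.]), array([-65., 135., 170.])]
green top [322 332  13  14  42] [328.9 337.4] [array([ 30., -82.,  40.]), array([ 48., -74., 170.])]
yellow scene [252 211  17   6  27] [259.1 213.4] [array([ 381., -174.,   40.]), array([ 499., -216.,  170.])]
yellow top [359 199  18   8  84] [367.6 202.5] [array([ 524., -233.,   40.]), array([ 498., -212.,  170.])]
[[318.5, 0.0, 320.2], [0.0, 318.5, 201.5], [0.0, 0.0, 1.0]] [-0.06237495  0.          0.          0.          0.        ]
cam in tool [  79.3   -0.3 -165.2] [[0.001, 0.959, 0.285], [1.0, -0.001, 0.0], [0.0, 0.285, -0.959]]
```

View pics/crop1.png

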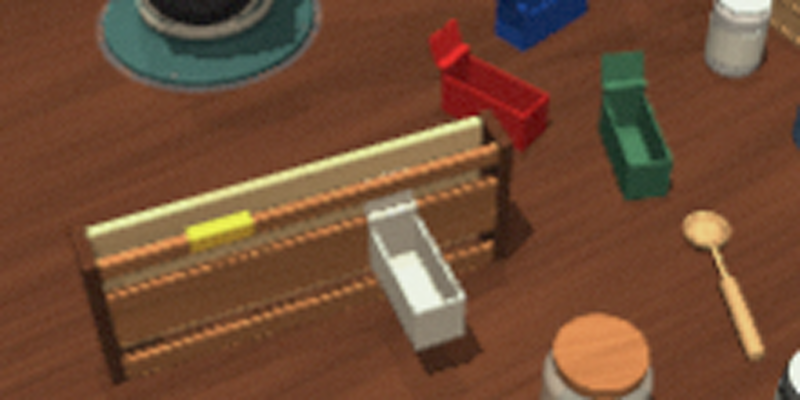

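The crop confirms the green bin: its lip end is toward the robot (crop 625,70) and its nose is at (650,180). The clip sits on the left part of the rack. Next I move the wrist camera above the bin.

```bash
cat >> h.py <<'E'
def down(yaw,pitch=0):  # tool x = -bin x, tool z down; nose-up pitch, bin frame: x=-tx, y=ty, z=-tz
    return R.from_euler("z",yaw,degrees=True)*R.from_euler("y",-pitch,degrees=True)*R.from_matrix([[-1,0,0],[0,1,0],[0,0,-1]])
E
python3 - <<'E'
from h import *
print(delta(down(-32),[494,300,150]))
E
```

```text
(array([-0.06,  0.  , 10.81]), array([-352.2, -216.5,   68.2]))
```

move_arm --moves '[0,0,3,-35,-21,0,-1,0,0,6,-70,-42,0,-1,0,0,9,-105,-63,0,-1,0,0,10.8,-140,-85,5,-1,0,0,10.8,-175,-107,10,-1]'

```text
t: 0.52
ee_pos: [369.1, 464.7, 208.4]
orientation: [0.276, 0.961, 0.0, 0.0]
wrist_force: [0.7, 0.6, 0.1]
gripper_width: 93.2
finger_force: 0.0
```

```bash
python3 - <<'E'
from h import *
print(delta(down(-32),[494,300,150]),manip.sense()["t"])
E
```

```text
(array([ 0.  ,  0.  , -0.09]), array([-193.3,  -73.2,   58.4])) 0.5167
```

move_arm --moves '[0,0,0,-38,-15,5,-1,0,0,0,-76,-29,15,-1,0,0,0,-114,-44,28,-1,0,0,0,-152,-59,42,-1,0,0,0,-190,-73,50,-1]'

```text
t: 0.93
ee_pos: [489.8, 303.7, 157.7]
orientation: [0.275, 0.961, -0.0, -0.0]
wrist_force: [0.7, 0.1, -0.2]
gripper_width: 92.7
finger_force: 0.0
```

```bash
python3 - <<'E'
from h import *
print(tool()[0])
pw=vision.camera_params("wrist"); im=vision.snapshot("wrist"); np.save("w1.npy",pw,allow_pickle=True); cv2.imwrite("pics/w1.png",im); print(manip.sense()["joint_vel"].round(3) if hasattr(manip.sense()["joint_vel"],'round') else manip.sense()["joint_vel"])
E
```

```text
[489.80599471 303.68226832 157.66142104]
[ 0.091 -0.001 -0.015  0.012  0.035  0.145]
```

View pics/w1.png

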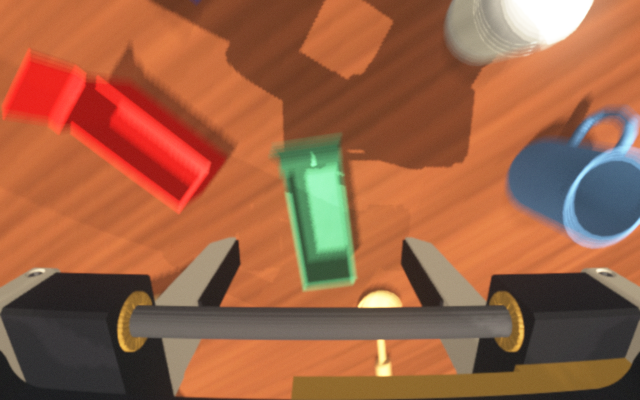

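The wrist view shows the green bin upright between the fingers: lip at (310,148), nose edge at (330,285). The picture is slightly blurred by motion, so I'll take another and measure it.

```bash
cat > mb.py <<'E'
from h import *
pw=vision.camera_params("wrist"); im=vision.snapshot("wrist"); cv2.imwrite("pics/w2.png",im)
m,l,s,c=blob(im,(60,60,20),(90,255,255)); i=1+np.argmax(s[1:,4]); M=l==i; print(s[i],c[i])
x0,y0,w,h,_=s[i]
L=[];Rr=[]
for v in range(y0+int(.35*h),y0+int(.9*h),2):
    u=np.where(M[v])[0]; L.append(plane(pw,(u[0]-.5,v),55)); Rr.append(plane(pw,(u[-1]+.5,v),55))
L,Rr=np.array(L),np.array(Rr)
def fit(P):
    x,y=P[:,0],P[:,1]; k=np.polyfit(x,y,1); r=y-np.polyval(k,x); ok=abs(r)<2; k=np.polyfit(x[ok],y[ok],1); return k,ok.sum(),np.std(y[ok]-np.polyval(k,x[ok]))
a,b=fit(L),fit(Rr); print("L yaw",np.degrees(np.arctan(a[0][0])),a[1:],"R yaw",np.degrees(np.arctan(b[0][0])),b[1:])
k=(a[0]+b[0])/2; yaw=np.arctan(k[0]); print("width",(np.polyval(a[0],490)-np.polyval(b[0],490))*np.cos(yaw))
ex=np.array([np.cos(yaw),np.sin(yaw)]); 
# extremes along bin x
ys,xs=np.where(M)
pt=plane; low=np.array([plane(pw,(u,v+.5),55)[:2] for u,v in zip(xs,ys) if v>y0+.85*h]); up=np.array([plane(pw,(u,v-.5),98)[:2] for u,v in zip(xs,ys) if v<y0+.15*h])
n=np.percentile(low@ex,99.5); t=np.percentile(up@ex,1); print("nose,lip",n,t,"len",n-t)
# solve centre from lip & nose
for xc in(n-60,t+80):
    A=np.array([ex,[-k[0],1]]); print("centre",np.linalg.solve(A,[xc,k[1]]).round(1),"yaw",np.degrees(yaw))
E
python3 mb.py
```

```text
[ 276  125   84  155 7774] [321.92166195 195.01980962]
L yaw -23.94150051292027 (np.int64(43), np.float64(0.317662915783586)) R yaw -23.998738775940375 (np.int64(43), np.float64(0.36902085640510723))
width -48.862461848924234
nose,lip 404.0183152789021 264.028175667101 len 139.9901396118011
centre [507.5 294.6] yaw -23.970126000134115
centre [507.5 294.6] yaw -23.970126000134115
```

```bash
python3 - <<'E'
from h import *
print(tool()[0],delta(down(-24),[514.8,291.3,24]))
E
```

```text
[491.45416853 301.31015693 157.05155467] (array([-0.16, -0.03, -8.24]), array([-25.1,   4.4, 133. ]))
```

move_arm --moves '[0,0,-5,-15,3,5,-1,0,0,-8.2,-25,4.4,20,-1,0,0,-8.2,-25,4.4,58,-1,0,0,-8.2,-25,4.4,96,-1,0,0,-8.2,-25,4.4,125,-1]'

```text
t: 1.45
ee_pos: [512.1, 296.0, 31.4]
orientation: [0.206, 0.979, -0.0, -0.001]
wrist_force: [0.2, -0.3, -1.0]
gripper_width: 93.2
finger_force: 0.0
```

move_arm --moves '[0,0,0,0,0,8,-1,0,0,0,0,0,8,-1]'

```text
t: 1.62
ee_pos: [511.8, 295.9, 24.1]
orientation: [0.206, 0.979, -0.001, -0.002]
wrist_force: [0.3, -0.1, -0.4]
gripper_width: 92.8
finger_force: 0.0
```

```bash
python3 - <<'E'
from h import *
print(tool()[0],delta(down(-24),[514.8,291.3,24]))
E
python3 mb.py
```

```text
[511.76659705 295.91228505  24.09427413] (array([-0.17, -0.14,  0.23]), array([-4.6, -3. ,  0.1]))
[  219    92   181   216 25993] [312.40380102 189.86157812]
L yaw -23.485968939634088 (np.int64(60), np.float64(0.1928020319560866)) R yaw -23.68648432599969 (np.int64(60), np.float64(0.1395663264390442))
width -49.225676967344064
nose,lip 365.7295444601078 267.5313127422638 len 98.19823171784395
centre [469.4 311. ] yaw -23.586303227812948
centre [507.7 294.3] yaw -23.586303227812948
```

move_arm --moves '[0,0,0,-5,-3,0,-1,0,0,0,-5,-3,0,-1,0,0,0,-5,-3,0,1,0,0,0,-5,-3,0,1,0,0,0,-5,-3,0,1]'

```text
t: 2.08
ee_pos: [516.7, 291.5, 26.9]
orientation: [0.206, 0.979, 0.0, 0.0]
wrist_force: [0.8, -0.8, -0.9]
gripper_width: 77.5
finger_force: 0.0
```

move_arm --moves '[0,0,0,0,0,0,1,0,0,0,0,0,0,1,0,0,0,0,0,0,1,0,0,0,0,0,0,1,0,0,0,0,0,0,1]'

```text
t: 2.5
ee_pos: [516.4, 291.3, 26.1]
orientation: [0.206, 0.979, -0.0, -0.0]
wrist_force: [-0.3, -0.0, 0.4]
gripper_width: 49.8
finger_force: 30.0
```

move_arm --moves '[0,0,0,0,0,-20,1,0,0,0,0,0,-60,1,0,0,0,0,0,-100,1,0,0,0,0,0,-140,1,0,0,0,0,0,-180,1]'

```text
t: 2.92
ee_pos: [516.0, 291.1, 207.7]
orientation: [0.206, 0.979, -0.0, -0.0]
wrist_force: [-0.3, 0.3, -3.1]
gripper_width: 49.8
finger_force: 30.0
```

move_arm --moves '[0,0,-2,-15,-19,-35,1,0,0,-4,-38,-48,-45,1,0,0,-7,-62,-78,-45,1,0,0,-10,-87,-109,-45,1,0,0,-13,-112,-140,-45,1]'

```text
t: 3.33
ee_pos: [562.5, 116.5, 251.2]
orientation: [0.092, 0.996, 0.0, 0.0]
wrist_force: [0.4, -0.1, -2.4]
gripper_width: 49.7
finger_force: 30.0
```

```bash
python3 - <<'E'
from h import *
s=manip.sense();print(tool()[0],delta(down(-7),[626,-138,250]),s["finger_force"],s["wrist_force"],s["q"])
E
```

```text
[562.45949707 116.49490468 251.20875286] (array([ 0.01,  0.01, -3.6 ]), array([-109.3, -238.5,    1.2])) 29.997277557849884 [ 0.39052627 -0.07913379 -2.44078581] [ 1.59808265e-01 -1.10122871e-01  1.61593951e+00  2.29808206e-05
  1.63552814e+00 -1.22594293e+00]
```

move_arm --moves '[0,0,-1,-16,-34,0,1,0,0,-2,-32,-69,0,1,0,0,-3,-47,-103,0,1,0,0,-3.6,-63,-138,0,1,0,0,-3.6,-79,-172,0,1]'

```text
t: 3.75
ee_pos: [607.8, -67.7, 250.9]
orientation: [0.062, 0.998, 0.0, -0.0]
wrist_force: [0.8, 0.6, -1.9]
gripper_width: 50.0
finger_force: 30.0
```

move_arm --moves '[0,0,0,-10,-32,0,1,0,0,0,-24,-62,0,1,0,0,0,-28,-68,0,1,0,0,0,-28,-68,0,1,0,0,0,-28,-68,0,1]'

```text
t: 4.17
ee_pos: [627.0, -136.5, 250.5]
orientation: [0.063, 0.998, 0.0, -0.0]
wrist_force: [-0.2, 0.9, -3.0]
gripper_width: 49.6
finger_force: 30.0
```

```bash
python3 - <<'E'
from h import *
print(tool()[0],manip.sense()["joint_vel"].round(3))
pw=vision.camera_params("wrist"); im=vision.snapshot("wrist"); np.save("w3.npy",pw,allow_pickle=True); cv2.imwrite("pics/w3.png",im)
E
```

```text
[ 627.01198569 -136.53139266  250.54998188] [ 0.024 -0.018  0.009  0.001  0.003  0.003]
```

View pics/w3.png

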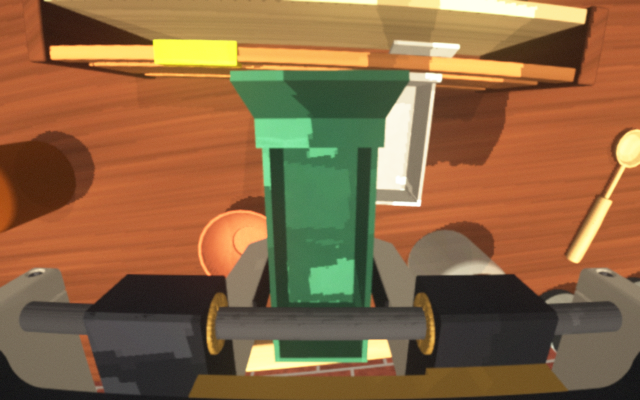

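The wrist view shows the clip at cols 153–237, rows 40–66. The top slat runs from (50,50) to (575,75), and the held bin's lip edge is at row 71, cols 231–413. I'll print column profiles to find the edges.

```bash
python3 - <<'E'
from h import *
im=cv2.imread("pics/w3.png"); 
for u in (80,130,170,195,220,260,300,350,500,540):
    print(u,[tuple(int(x) for x in im[v,u]) for v in range(34,88,2)])
m,l,s,c=blob(im,(24,150,120),(34,255,255)); i=1+np.argmax(s[1:,4]); print(s[i],c[i])
print({v:(np.where(l[v]==i)[0].min(),np.where(l[v]==i)[0].max()) for v in range(s[i,1],s[i,1]+s[i,3],3)})
E
```

```text
80 [(20, 29, 60), (17, 31, 58), (16, 28, 58), (17, 31, 58), (23, 34, 63), (38, 74, 135), (106, 210, 254), (116, 224, 255), (116, 227, 255), (123, 229, 255), (118, 226, 255), (115, 224, 255), (94, 192, 253), (42, 83, 146), (30, 57, 100), (22, 35, 67), (21, 36, 70), (37, 61, 118), (53, 95, 182), (53, 97, 185), (53, 97, 183), (58, 102, 188), (54, 97, 185), (53, 95, 183), (54, 94, 184), (55, 97, 182), (51, 92, 176)]
130 [(26, 45, 73), (22, 43, 70), (19, 39, 69), (20, 40, 70), (19, 40, 70), (35, 72, 130), (104, 206, 254), (115, 224, 255), (117, 227, 255), (117, 228, 255), (119, 229, 255), (114, 224, 255), (98, 199, 254), (50, 100, 171), (76, 155, 238), (103, 204, 254), (57, 118, 198), (40, 82, 139), (41, 83, 143), (34, 70, 121), (25, 46, 82), (43, 77, 145), (55, 98, 183), (54, 99, 181), (54, 98, 180), (55, 103, 192), (59, 106, 194)]
170 [(87, 148, 187), (75, 130, 166), (70, 135, 167), (76, 254, 253), (84, 255, 255), (83, 255, 255), (84, 255, 255), (82, 255, 255), (84, 255, 255), (83, 255, 255), (82, 255, 255), (82, 255, 255), (86, 255, 255), (95, 255, 255), (86, 255, 255), (44, 208, 229),
[... 2879 characters left out ...]
9), (24, 44, 68), (24, 43, 66), (23, 41, 65), (21, 40, 64), (23, 39, 62), (22, 39, 64), (23, 39, 64), (33, 64, 111), (62, 128, 211), (68, 138, 222), (69, 138, 223), (69, 137, 221), (65, 132, 217), (61, 127, 211), (48, 96, 166), (35, 66, 115), (24, 42, 76), (21, 34, 62), (24, 35, 67)]
[ 152   39   86   28 2103] [194.23157394  51.57774608]
{39: (np.int64(153), np.int64(204)), 42: (np.int64(152), np.int64(236)), 45: (np.int64(153), np.int64(236)), 48: (np.int64(154), np.int64(236)), 51: (np.int64(154), np.int64(236)), 54: (np.int64(154), np.int64(236)), 57: (np.int64(154), np.int64(236)), 60: (np.int64(154), np.int64(236)), 63: (np.int64(155), np.int64(237)), 66: (np.int64(229), np.int64(235))}
```

```bash
cat > mr.py <<'E'
from h import *
def rack(im,pw,cols,rows,clip=True):
    g=im[:,:,1].astype(float); P=[]
    for u in cols:
        col=g[rows[0]:rows[1],u]; hi=np.percentile(col,85)
        # last row of first long bright run
        b=col>0.72*hi; runs=[];st=None
        for i,x in enumerate(list(b)+[False]):
            if x and st is None: st=i
            if not x and st is not None: runs.append((i-st,st,i)); st=None
        r=max(runs); i=r[2]; t=.72*hi
        if i>=len(col): continue
        v=rows[0]+i-1+(col[i-1]-t)/(col[i-1]-col[i]); P.append(plane(pw,(u,v),169))
    P=np.array(P); k=np.polyfit(P[:,1],P[:,0],1)
    for _ in range(3):
        r=P[:,0]-np.polyval(k,P[:,1]); ok=abs(r)<1.5; k=np.polyfit(P[ok,1],P[ok,0],1)
    yaw=np.degrees(np.arctan(-k[0])); out=dict(n=len(P),ok=int(ok.sum()),sd=r[ok].std(),yaw=yaw,x213=np.polyval(k,-213))
    m,l,s,c=blob(im,(24,150,120),(34,255,255)); i=1+np.argmax(s[1:,4]); q=s[i]; vm=q[1]+q[3]*.5
    us=np.where(l[int(vm)]==i)[0]; a=plane(pw,(us[0]-.5,vm),172); b=plane(pw,(us[-1]+.5,vm),172); 
    out["clipw"]=np.linalg.norm(b-a); c=(a+b)/2; ex=np.array([np.cos(np.radians(yaw)),np.sin(np.radians(yaw))]); ey=np.array([-ex[1],ex[0]])
    f=np.array([np.polyval(k,-213),-213]); n=ex@(c[:2]-f); C=f+ey*(ey@(c[:2]-f)); out["tag"]=C.round(2)
    cf=plane(pw,((us[0]+us[-1])/2,q[1]+q[3]-3),172); out["clipfront_out"]=ex@(cf[:2]-f)
    return out,k
if __name__=="__main__":
    im=cv2.imread("pics/w3.png"); pw=np.load("w3.npy",allow_pickle=True).item()
    print(rack(im,pw,list(range(250,390,4))+list(range(470,525,4))+list(range(95,150,4)),(44,82))[0])
    print(rack(im,pw,list(range(250,390,4)),(44,82))[0])
    print(tool()[0])
E
python3 mr.py
```

```text
{'n': 63, 'ok': 59, 'sd': np.float64(0.12934253158735906), 'yaw': np.float64(-9.604362896872225), 'x213': np.float64(502.5566410273972), 'clipw': np.float64(60.73222638413578), 'tag': array([ 502.71, -212.11]), 'clipfront_out': np.float64(3.3292968500453206)}
{'n': 35, 'ok': 31, 'sd': np.float64(0.08791658307139556), 'yaw': np.float64(-9.656178102522611), 'x213': np.float64(502.5668435684245), 'clipw': np.float64(60.73222638413578), 'tag': array([ 502.72, -212.12]), 'clipfront_out': np.float64(3.3184557168575086)}
[ 626.96970079 -135.89348977  250.83062076]
```

```bash
python3 - <<'E'
from h import *
im=cv2.imread("pics/w3.png"); pw=np.load("w3.npy",allow_pickle=True).item()
p=np.array([627.01,-136.53,250.55]); r=tool()[1]
def pr(X,off=(9.2,0,26.1)):
    b=np.array(X)-off; return proj(pw,p+r.apply(b*[-1,1,-1]))
print("pred lip",pr([[-80,-25,98],[-80,25,98]]).round(1).tolist(),"tab",pr([[-66,-25,68],[-66,25,68]]).round(1).tolist(),"back top",pr([[-60,-25,68],[-60,25,68]]).round(1).tolist(),"nose",pr([[60,-25,55],[60,25,55]]).round(1).tolist(),"rim mid",pr([[0,-25,55],[0,25,55]]).round(1).tolist())
m=cv2.inRange(cv2.cvtColor(im,cv2.COLOR_BGR2HSV),(45,60,20),(90,255,255))
for v in (69,70,71,72,73,74,76,100,130,140,146,148,150,155,200,240,280,352,356,358,360,362,364):
    u=np.where(m[v,200:440])[0]+200; print(v,(u.min(),u.max(),len(u)) if len(u) else None,end="; ")
print(); print([tuple(int(x) for x in im[v,320]) for v in range(110,160,2)])
print([tuple(int(x) for x in im[v,320]) for v in range(340,366,2)])
E
```

```text
pred lip [[230.7, 71.0], [411.6, 71.0]] tab [[254.7, 118.9], [387.2, 118.9]] back top [[255.5, 135.0], [386.3, 135.0]] nose [[274.1, 361.8], [367.4, 361.8]] rim mid [[268.2, 261.3], [373.5, 261.3]]
69 None; 70 (np.int64(262), np.int64(370), 11); 71 (np.int64(231), np.int64(408), 170); 72 (np.int64(230), np.int64(408), 179); 73 (np.int64(230), np.int64(408), 179); 74 (np.int64(230), np.int64(408), 179); 76 (np.int64(231), np.int64(408), 178); 100 (np.int64(243), np.int64(395), 153); 130 (np.int64(255), np.int64(383), 129); 140 (np.int64(256), np.int64(383), 128); 146 (np.int64(256), np.int64(383), 128); 148 (np.int64(262), np.int64(377), 116); 150 (np.int64(262), np.int64(377), 116); 155 (np.int64(263), np.int64(376), 114); 200 (np.int64(265), np.int64(375), 111); 240 (np.int64(267), np.int64(373), 106); 280 (np.int64(269), np.int64(372), 104); 352 (np.int64(275), np.int64(366), 92); 356 (np.int64(275), np.int64(366), 92); 358 (np.int64(275), np.int64(366), 92); 360 (np.int64(275), np.int64(366), 92); 362 None; 364 None; 
[(55, 80, 50), (54, 81, 48), (52, 79, 46), (52, 79, 45), (72, 105, 58), (80, 120, 65), (80, 118, 61), (80, 120, 66), (79, 118, 63), (79, 116, 62), (80, 117, 65), (79, 119, 62), (79, 118, 64), (80, 119, 65), (78, 118, 64), (78, 117, 64), (80, 117, 65), (79, 119, 64), (83, 123, 67), (135, 199, 108), (143, 212, 116), (143, 211, 115), (144, 212, 115), (96, 147, 78), (76, 117, 62)]
[(65, 80, 71), (45, 63, 43), (43, 65, 43), (44, 66, 43), (42, 65, 44), (46, 67, 44), (43, 67, 43), (45, 67, 44), (51, 79, 50), (109, 164, 90), (134, 198, 113), (157, 238, 244), (127, 213, 246)]
```

```bash
cat >> h.py <<'E'
TAG=np.array([502.7,-212.1]); YAW=-9.6; HT=np.array([69.2,-.3,-38.9])
def avg(n=5):
    ps=[];qs=[]
    for i in range(n):
        vision.snapshot("wrist"); p,r=tool(); ps.append(p); qs.append(r.as_quat())
    return np.mean(ps,0),R.from_quat(qs).mean(),np.std(ps,0)
def target(out,up,pitch,side=0):
    a=np.radians(YAW); ex=np.array([np.cos(a),np.sin(a)]); ey=np.array([-ex[1],ex[0]])
    Rm=down(YAW,pitch); h=np.r_[TAG+out*ex+side*ey,125+up]; return h-Rm.apply(HT),Rm
def plan(wps,p,r):
    for w in wps:
        t,Rm=target(*w); print(w,"rot",(r.inv()*Rm).as_rotvec(degrees=True).round(2),"shift",r.inv().apply(t-p).round(1))
def where(p,r):
    a=np.radians(YAW); ex=np.array([np.cos(a),np.sin(a)]); h=p+r.apply(HT); b=r.apply([-1,0,0])
    d=h[:2]-TAG; return "out %.1f side %.1f up %.1f pitch %.2f yaw %.2f"%(d@ex,d@[-ex[1],ex[0]],h[2]-125,np.degrees(np.arcsin(b[2])),np.degrees(np.arctan2(b[1],b[0])))
E
python3 - <<'E'
from h import *
p,r,s=avg(); print(p,s,where(p,r)); plan([(60,60,0),(60,60,27)],p,r)
E
```

```text
[ 627.01372333 -135.55739674  251.29096614] [0.03763523 0.10662276 0.11906126] out 40.7 side 92.9 up 165.2 pitch 0.01 yaw -7.12
(60, 60, 0) rot [0.01 0.01 2.48] shift [-15.2 -96.7 105.2]
(60, 60, 27) rot [  0.59 -26.99   2.43] shift [-25.3 -97.1  69.5]
```

move_arm --moves '[0,-6,0.6,-8,-25,5,1,0.2,-12,1.2,-15,-52,20,1,0.3,-18,1.8,-20,-78,35,1,0.5,-24,2.2,-24,-97,55,1,0.6,-27,2.4,-25,-97,69,1]'

```text
t: 4.88
ee_pos: [638.5, -238.2, 180.6]
orientation: [0.083, 0.968, -0.021, 0.235]
wrist_force: [1.3, -0.1, -3.3]
gripper_width: 49.6
finger_force: 30.0
```

```bash
python3 - <<'E'
from h import *
p,r,s=avg(); print(p,s,where(p,r)); plan([(60,-2,27)],p,r); st=manip.sense(); print(st["finger_force"],st["wrist_force"])
pw=vision.camera_params("wrist"); im=vision.snapshot("wrist"); np.save("w4.npy",pw,allow_pickle=True); cv2.imwrite("pics/w4.png",im)
cv2.imwrite("pics/s4.png",vision.snapshot("scene"))
E
```

```text
[ 638.74859091 -235.69991872  180.76086682] [1.28353597 0.33929065 2.8113249 ] out 58.8 side -0.8 up 59.1 pitch 26.93 yaw -9.67
(60, -2, 27) rot [-0.02 -0.07 -0.06] shift [26.5  0.9 55. ]
29.996260106563568 [ 0.30176741  0.28370279 -1.67119462]
```

View pics/w4.png

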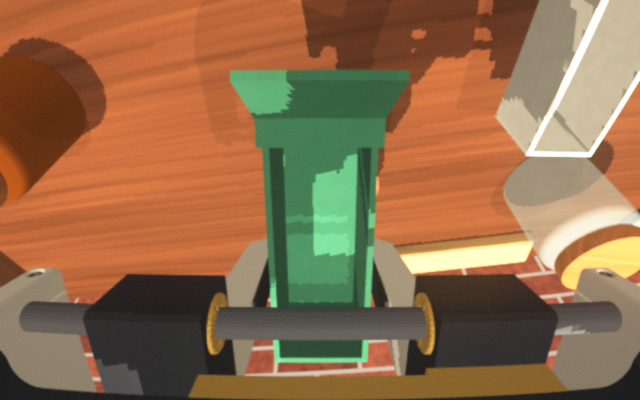

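The bin is unshifted in the grip: lip edge still at row 71, cols 230–408. The rack is out of view, so I rely on the measured pose and go down in front of the groove.

move_arm --moves '[0,0,0,9,0.3,18,1,0,0,0,18,0.6,37,1,0,0,0,26.5,0.9,55,1,0,0,0,26.5,0.9,55,1,0,0,0,26.5,0.9,55,1]'

```text
t: 5.65
ee_pos: [641.7, -234.9, 121.3]
orientation: [0.081, 0.969, -0.02, 0.232]
wrist_force: [0.1, -0.0, -0.7]
gripper_width: 50.0
finger_force: 30.0
```

```bash
python3 - <<'E'
from h import *
avg(4);p,r,s=avg(6); print(p,s,where(p,r)); plan([(60,-2,27),(50,-2,27),(20,-2,27)],p,r); st=manip.sense(); print(st["t"],st["wrist_force"])
pw=vision.camera_params("scene"); im=vision.snapshot("scene"); cv2.imwrite("pics/s5.png",cv2.resize(im[150:280,200:360],(800,650))[:600])
E
```

```text
[ 641.57834274 -235.50324998  122.10054155] [0.19743159 0.05115763 0.49676463] out 61.5 side -0.2 up 0.3 pitch 27.06 yaw -9.62
(60, -2, 27) rot [-0.05  0.06 -0.01] shift [2.4 0.2 1.4]
(50, -2, 27) rot [-0.05  0.06 -0.01] shift [11.3  0.2 -3.2]
(20, -2, 27) rot [-0.05  0.06 -0.01] shift [ 38.    0.2 -16.8]
6.15 [-0.14118488  0.09093201 -2.46817034]
```

View pics/s5.png

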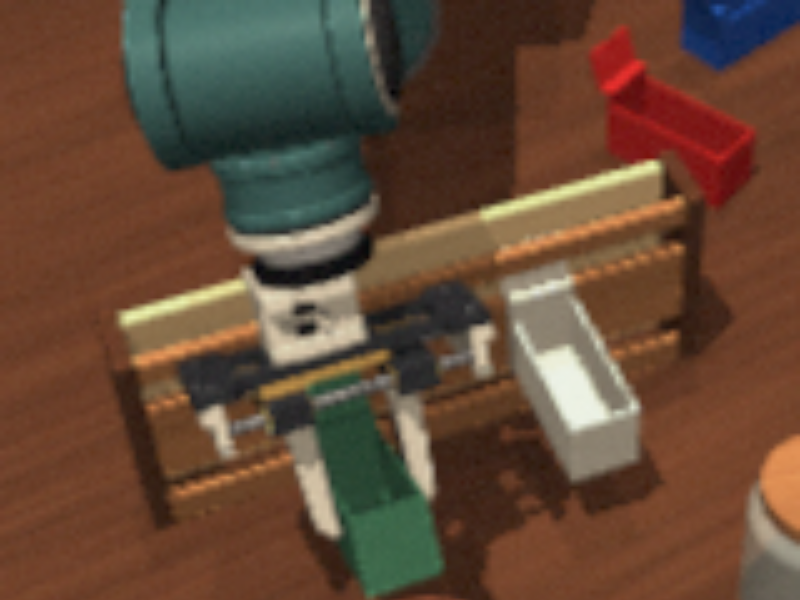

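The scene crop shows the bin nose-up in front of the rack under the gripper, clear of the white bin at crop (575,370). I move in slowly.

move_arm --moves '[0,0,0,4,0,-1.5,1,0,0,0,8,0,-3,1,0,0,0,12,0,-4.5,1,0,0,0,16,0,-6,1,0,0,0,20,0.2,-7.7,1]'

```text
t: 6.62
ee_pos: [619.7, -231.5, 118.7]
orientation: [0.082, 0.969, -0.02, 0.233]
wrist_force: [0.0, -0.0, -2.7]
gripper_width: 49.8
finger_force: 30.0
```

```bash
python3 - <<'E'
from h import *
for i in range(4):
    p,r,s=avg(4); print(s.round(2),where(p,r))
plan([(20,-2,27),(13,4,27)],p,r); st=manip.sense(); print(st["t"],st["wrist_force"])
E
```

```text
[0.39 0.1  0.16] out 39.4 side 0.1 up -2.9 pitch 27.01 yaw -9.63
[0.03 0.02 0.08] out 40.0 side 0.1 up -2.8 pitch 27.01 yaw -9.63
[0.02 0.01 0.02] out 40.0 side 0.1 up -2.9 pitch 27.00 yaw -9.63
[0.02 0.01 0.02] out 39.9 side 0.1 up -2.9 pitch 27.00 yaw -9.63
(20, -2, 27) rot [-0.04  0.   -0.02] shift [17.3 -0.1 -9.9]
(13, 4, 27) rot [-0.04  0.   -0.02] shift [ 20.8  -0.1 -18.4]
7.4167 [ 0.10170092 -0.11836998 -3.08540239]
```

move_arm --moves '[0,0,0,3.5,0,-2,1,0,0,0,7,0,-4,1,0,0,0,10.5,0,-6,1,0,0,0,14,0,-8,1,0,0,0,17.3,-0.1,-9.9,1]'

```text
t: 7.83
ee_pos: [600.1, -228.3, 119.9]
orientation: [0.082, 0.969, -0.02, 0.233]
wrist_force: [-0.1, -0.9, -1.2]
gripper_width: 49.8
finger_force: 30.0
```

```bash
cat > st.py <<'E'
from h import *
import sys
avg(5); p,r,s=avg(4); print(s.round(2),where(p,r))
plan(eval(sys.argv[1]),p,r); st=manip.sense(); print(st["t"],st["wrist_force"].round(2),st["finger_force"])
E
python3 st.py "[(16.5,1,27),(13,4,27),(11,4.5,22.5),(9,5,18)]"
```

```text
[0.   0.01 0.06] out 20.1 side 0.0 up -1.9 pitch 27.01 yaw -9.63
(16.5, 1, 27) rot [-0.04  0.01 -0.02] shift [ 1.9  0.  -4.2]
(13, 4, 27) rot [-0.04  0.01 -0.02] shift [ 3.6  0.  -8.5]
(11, 4.5, 22.5) rot [-0.04  4.51 -0.03] shift [ 8.4  0.  -4.5]
(9, 5, 18) rot [-0.04  9.01 -0.03] shift [13.7  0.  -0.9]
8.2833 [-0.26 -0.12 -1.59] 29.996232390403748
```

move_arm --moves '[0,0,0,1,0,-2.1,1,0,0,0,1.9,0,-4.2,1,0,0,0,2.8,0,-6.3,1,0,0,0,3.6,0,-8.5,1,0,0,0,3.6,0,-8.5,1]'

```text
t: 8.7
ee_pos: [593.5, -227.2, 126.3]
orientation: [0.082, 0.969, -0.02, 0.233]
wrist_force: [0.3, 0.3, -1.5]
gripper_width: 49.7
finger_force: 30.0
```

```bash
python3 st.py "[(13,4,27),(12,4.2,24.75),(11,4.5,22.5),(10,4.8,20.25),(9,5,18)]"
```

```text
[0.01 0.02 0.01] out 12.9 side 0.1 up 3.9 pitch 27.00 yaw -9.63
(13, 4, 27) rot [-0.04 -0.   -0.02] shift [-0.1 -0.  -0. ]
(12, 4.2, 24.75) rot [-0.04  2.25 -0.03] shift [2.3 0.  2. ]
(11, 4.5, 22.5) rot [-0.03  4.5  -0.03] shift [4.7 0.  3.9]
(10, 4.8, 20.25) rot [-0.03  6.75 -0.03] shift [7.3 0.  5.7]
(9, 5, 18) rot [-0.03  9.   -0.03] shift [9.9 0.  7.6]
9.15 [ 0.73  0.65 -2.14] 29.996297657489777
```

move_arm --moves '[0,2.2,0,2.3,0,2,1,0,4.5,0,4.7,0,3.9,1,0,6.7,0,7.3,0,5.7,1,0,9,0,9.9,0,7.6,1,0,9,0,9.9,0,7.6,1]'

```text
t: 9.57
ee_pos: [588.7, -226.4, 114.3]
orientation: [0.083, 0.984, -0.013, 0.155]
wrist_force: [1.3, -1.3, -2.5]
gripper_width: 49.6
finger_force: 30.0
```

```bash
python3 st.py "[(9,5,18),(7.5,5,16),(6,5,14),(4,5,12)]"
```

```text
[0.02 0.01 0.03] out 8.9 side 0.0 up 5.2 pitch 18.04 yaw -9.64
(9, 5, 18) rot [-0.04  0.04 -0.03] shift [0.  0.  0.3]
(7.5, 5, 16) rot [-0.04  2.04 -0.04] shift [2.8 0.  2.2]
(6, 5, 14) rot [-0.04  4.04 -0.04] shift [5.7 0.  4.1]
(4, 5, 12) rot [-0.04  6.04 -0.04] shift [9.2 0.  5.7]
10.0167 [-0.07 -0.59 -1.78] 29.996142983436584
```

No contact so far, so I continue.

move_arm --moves '[0,1,0,1.4,0,1.1,1,0,2,0,2.8,0,2.2,1,0,4,0,5.7,0,4.1,1,0,6,0,9.2,0,5.7,1,0,6,0,9.2,0,5.7,1]'

```text
t: 10.43
ee_pos: [581.6, -225.1, 105.8]
orientation: [0.084, 0.991, -0.009, 0.103]
wrist_force: [0.0, 0.5, -1.4]
gripper_width: 50.0
finger_force: 30.0
```

```bash
python3 st.py "[(4,5,12),(3.7,4.3,10),(3.3,3.7,8),(3,3,6),(2.5,2,3),(2,1,0)]"
```

```text
[0.02 0.01 0.02] out 4.0 side 0.0 up 5.0 pitch 12.03 yaw -9.64
(4, 5, 12) rot [-0.03  0.03 -0.04] shift [0.1 0.  0. ]
(3.7, 4.3, 10) rot [-0.03  2.03 -0.04] shift [1.9 0.  3. ]
(3.3, 3.7, 8) rot [-0.03  4.03 -0.04] shift [3.9 0.  5.9]
(3, 3, 6) rot [-0.03  6.03 -0.04] shift [5.9 0.  8.8]
(2.5, 2, 3) rot [-0.03  9.03 -0.04] shift [ 9.1  0.  13. ]
(2, 1, 0) rot [-0.03 12.03 -0.04] shift [12.5  0.  17.1]
10.8833 [-1.15  0.28 -2.3 ] 29.99620020389557
```

move_arm --moves '[0,2,0,1.9,0,3,1,0,4,0,3.9,0,5.9,1,0,6,0,5.9,0,8.8,1,0,6,0,5.9,0,8.8,1]'

```text
t: 11.22
ee_pos: [577.8, -224.5, 95.9]
orientation: [0.084, 0.995, -0.004, 0.051]
wrist_force: [0.1, -0.9, -2.9]
gripper_width: 49.6
finger_force: 30.0
```

```bash
python3 st.py "[(3,3,6),(2.7,2.3,4),(2.3,1.7,2),(2,1,0),(2,0.5,-1.5)]"
```

```text
[0.01 0.02 0.03] out 3.0 side 0.0 up 3.1 pitch 6.05 yaw -9.64
(3, 3, 6) rot [-0.03  0.05 -0.04] shift [0.  0.  0.1]
(2.7, 2.3, 4) rot [-0.03  2.05 -0.04] shift [1.8 0.1 3.2]
(2.3, 1.7, 2) rot [-0.03  4.05 -0.04] shift [3.7 0.1 6.1]
(2, 1, 0) rot [-0.03  6.05 -0.04] shift [5.7 0.1 9. ]
(2, 0.5, -1.5) rot [-0.03  7.55 -0.04] shift [ 7.   0.1 11.2]
11.6667 [ 0.53  0.32 -2.69] 29.996320009231567
```

move_arm --moves '[0,2,0,1.8,0,3.2,1,0,4,0,3.7,0,6.1,1,0,6,0,5.7,0.1,9,1,0,6,0,5.7,0.1,9,1]'

```text
t: 12.0
ee_pos: [573.1, -223.5, 86.3]
orientation: [0.084, 0.996, -0.0, -0.001]
wrist_force: [0.8, -0.5, -3.7]
gripper_width: 50.0
finger_force: 30.0
```

```bash
python3 st.py "[(2,1,0),(2,0,0),(2,0,-1.5)]"; python3 - <<'E'
from h import *
cv2.imwrite("pics/s6.png",cv2.resize(vision.snapshot("scene")[150:280,200:360],(738,600),interpolation=cv2.INTER_CUBIC))
E
```

```text
[0.01 0.01 0.04] out 1.9 side 0.1 up 1.0 pitch 0.05 yaw -9.65
(2, 1, 0) rot [-0.03  0.05 -0.05] shift [-0.  -0.   0.1]
(2, 0, 0) rot [-0.03  0.05 -0.05] shift [-0.  -0.   1.1]
(2, 0, -1.5) rot [-0.03  1.55 -0.05] shift [ 1.  -0.   2.8]
12.45 [-0.06  0.17 -2.31] 29.99615639448166
```

View pics/s6.png

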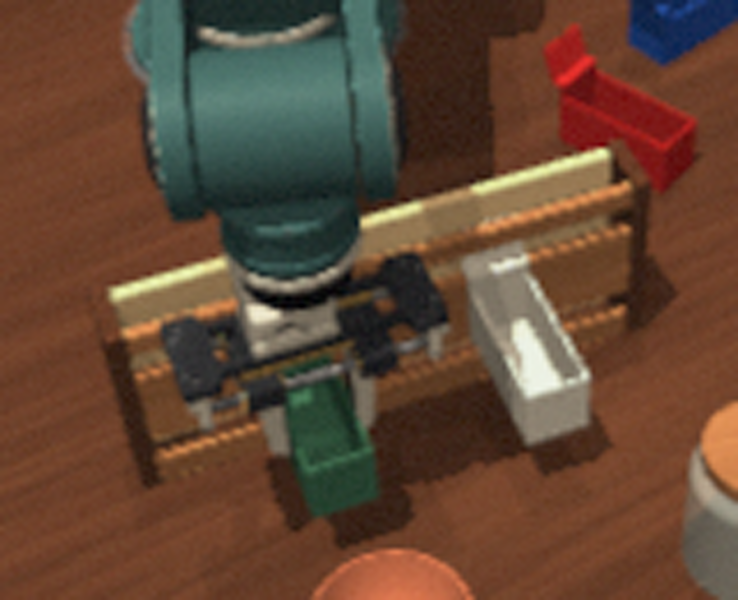

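The scene crop shows the green bin level beside the white one, in the same attitude. I lower it gently by 1–2 mm until it takes weight, then release.

move_arm --moves '[0,0,0,0,0,0.6,1,0,0.5,0,0.3,0,1.5,1,0,1,0,0.7,0,2,1,0,1.5,0,1,0,2.6,1,0,1.5,0,1,0,2.6,1]'

```text
t: 12.92
ee_pos: [572.0, -223.4, 84.1]
orientation: [0.084, 0.996, 0.001, -0.014]
wrist_force: [-1.0, -0.2, -0.2]
gripper_width: 49.9
finger_force: 30.0
```

```bash
python3 st.py "[(2,0,-1.5),(2,0,-3)]"
```

```text
[0.01 0.01 0.01] out 2.1 side 0.2 up -0.0 pitch -1.48 yaw -9.64
(2, 0, -1.5) rot [-0.02  0.02 -0.04] shift [ 0.1 -0.1 -0. ]
(2, 0, -3) rot [-0.02  1.52 -0.04] shift [ 1.1 -0.1  1.8]
13.3667 [-0.45 -0.42 -1.42] 29.996289610862732
```

move_arm --moves '[0,0.5,0,0.4,0,0.6,1,0,1,0,0.7,0,1.3,1,0,1.3,0,1,0,1.8,1,0,1.3,0,1,0,1.8,1]'

```text
t: 13.7
ee_pos: [571.3, -223.3, 82.6]
orientation: [0.084, 0.996, 0.002, -0.024]
wrist_force: [1.6, -0.6, 1.2]
gripper_width: 49.9
finger_force: 30.0
```

```bash
python3 st.py "[(2,0,-3),(2,-.5,-3)]"
```

```text
[0.02 0.01 0.01] out 2.2 side 0.1 up -0.1 pitch -2.75 yaw -9.64
(2, 0, -3) rot [-0.03  0.25 -0.04] shift [ 0.3 -0.1  0.2]
(2, -0.5, -3) rot [-0.03  0.25 -0.04] shift [ 0.3 -0.1  0.7]
14.15 [ 5.09 -0.14  0.74] 29.99549925327301
```

The wrist force now reads +5 N in x and up in z, so the rack is carrying the bin. I open the gripper.

move_arm --moves '[0,0,0,0,0,0,-1,0,0,0,0,0,0,-1,0,0,0,0,0,0,-1,0,0,0,0,0,0,-1,0,0,0,0,0,0,-1]'

```text
t: 14.57
ee_pos: [570.8, -223.2, 82.4]
orientation: [0.084, 0.996, 0.002, -0.024]
wrist_force: [-0.1, 0.1, -0.5]
gripper_width: 78.7
finger_force: 0.0
```

move_arm --moves '[0,0,0,0,0,0,-1,0,0,0,0,0,0,-1,0,0,0,0,0,0,-1,0,0,0,0,0,0,-1,0,0,0,0,0,0,-1]'

```text
t: 14.98
ee_pos: [571.0, -223.3, 82.5]
orientation: [0.084, 0.996, 0.002, -0.024]
wrist_force: [-0.6, 0.5, -0.0]
gripper_width: 93.0
finger_force: 0.0
```

move_arm --moves '[0,0,0,0,0,-8,-1,0,0,0,0,0,-20,-1,0,0,0,0,0,-40,-1,0,0,0,0,0,-65,-1,0,0,0,0,0,-95,-1]'

```text
t: 15.4
ee_pos: [575.2, -223.8, 178.7]
orientation: [0.084, 0.996, 0.002, -0.025]
wrist_force: [1.1, -0.3, -0.5]
gripper_width: 93.4
finger_force: 0.0
```

move_arm --moves '[0,0,0,0,0,-30,-1,0,0,0,0,0,-65,-1,0,0,0,0,0,-65,-1,0,0,0,0,0,-65,-1,0,0,0,0,0,-65,-1]'

```text
t: 15.82
ee_pos: [578.6, -224.5, 242.8]
orientation: [0.084, 0.996, 0.002, -0.024]
wrist_force: [-0.9, -1.0, 0.2]
gripper_width: 93.5
finger_force: 0.0
```

```bash
python3 - <<'E'
from h import *
p,r,s=avg(6); print(p,s)
pw=vision.camera_params("wrist"); im=vision.snapshot("wrist"); np.save("w7.npy",pw,allow_pickle=True); cv2.imwrite("pics/w7.png",im)
a=cv2.resize(vision.snapshot("scene")[150:280,200:360],(738,600),interpolation=cv2.INTER_CUBIC); cv2.imwrite("pics/s7.png",a)
E
```

```text
[ 578.38829574 -224.38715235  241.49293561] [0.05456892 0.02671298 0.19174765]
```

View pics/w7.png

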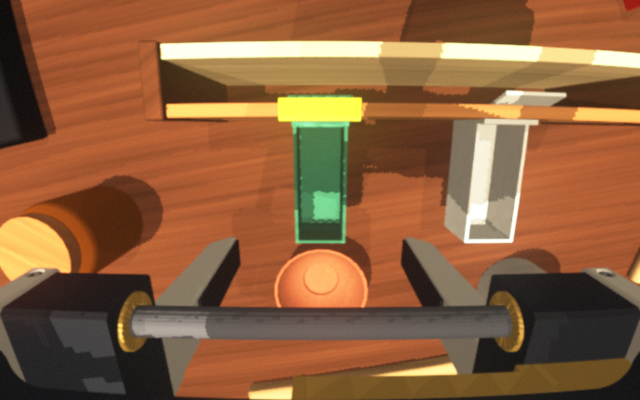

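The wrist view shows the bin hung and centred. The lip shows behind the top slat at row 96, the bin spans cols 295–347 and the clip cols 278–362 (centres 321 and 320). The nose edge is at row 242, level with the white bin's, and the gripper is clear.

```bash
python3 -c "
from plant import manip
print(manip.hand_in())"
```

```text
the job is handed in; nothing more can be done
None
```

The green bin hangs on the rack, centred under the yellow clip to within a pixel or so in the last wrist picture. Its lip is behind the top slat and it sits level with the white bin. The arm touched nothing but the green bin and is clear of it, and the job was handed in at about 16 s of the 48 s allowed.

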